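# Seat the sample tubes and clip the carrier into its lane

### The arm

A 6-joint arm with a two-finger parallel gripper is mounted at the origin on the work surface. World frame = base frame: x ahead of the robot, y to its left, z up, the work surface at z = 0. Lengths are in mm, angles in degrees, forces in N, time in s.
With the tool pointing down it reaches from about 350 to 850 mm from the base axis. Payload 8.1 kg.
Tool frame: the origin (TCP) lies at the very end of the fingers, on their centre line; the grasp point (between the pads) lies 19 mm behind it (r.grip_depth is the distance from the TCP to the grasp point, in mm); z points along the fingers, y is the direction in which the jaws open and shut (so a half turn about z gives the same grasp; the last joint's range is limited). The gripper opens to 85 mm and grips with 20 to 120 N. Pads are 22 mm wide; open, the fingers measure 114 mm over their backs; the gripper's body (76 mm by 85 mm) begins 54 mm behind the grasp point. The pads swing forward as they close: fully open they stand 13 mm farther back than shut.
Start: joints at [-69.064, 7.471, 85.268, -0, 87.261, -4.893], TCP at [261.431, -540.054, 196.192] pointing down, gripper open.
Joint ranges: [-169.43, 169.43], [-51.17, 129.36], [1.28, 143.12], [-76.62, 256.62], [0, 156.53], [-152.29, 152.29]. Speed limits (degrees/s): [136.94, 136.94, 159.86, 180, 180, 180].

### API

Orientations are given as [roll, pitch, yaw] about the fixed x, y, z axes, in that order (R = Rz(yaw) Ry(pitch) Rx(roll)).
In Python, from bench import status, viewer, hand_in, r gives the robot as it stands.
- The arm moves only by the shell command python3 -m crank 'ROWS' [OPENING] [FORCE]. ROWS is a JSON object of lists of equal length, an entry for each row: "slide": the shift along the tool's x, y, z in m, a list of three; "twist": the turn about the tool's z in rad. A call has 1 to 8 rows; each row shifts and turns the commanded pose from where the row before left it, along the tool's axes as they then stand; what a row does not reach is not made up. A row lasts 1/10 s, in which the tool goes at most 50 mm and 8.59 degrees, less where a joint would pass 70% of its speed; a pose out of reach is approached as far as the arm can. A call with a gripper value outside its range is refused whole. OPENING is the closure, from 0 (fully open) to 1 (shut), set as the call begins (- or left out, the last holds). The fingers move at their own pace and stop on an object; FORCE is the grip in N (left out, the last holds). Time passes only in rows, so rows that do not move let the fingers close. It gives the time, the measured TCP pose, the force and the opening at its end, in the units of the state.
- status.sense(): the state, without advancing time (a new reading comes with each control period).
- viewer.snapshot(name): name is "scene" or "top" or "wrist"; returns a dict with "img" (480x640x3 uint8, red, green, blue), "fx", "fy", "cx", "cy" (pixels), "R" (3x3) and "t" (3): a world point X has camera coordinates R X + t; the wrist camera has in their place "hand_eye" (4x4, takes a point from camera to tool coordinates, whose origin is the TCP and whose axes are the flange's). Camera axes: x right, y down, z forward; pixel columns grow to the right and rows downward; lengths in mm; the calibration is good to about 2 mm. A picture is of the moment at which its call begins: read the wrist's pose just before it. There is no depth.
- hand_in(): hands the job in, once; it reports no verdict.
The state is a dict: "time": time; "joint_pos": joint angles; "qd": joint speeds; "joint_efforts": joint torques, N m; "tool_pos": TCP position; "tcp_rot": TCP orientation; "ft_force": force on the tool from outside, world axes, zero at the start; "wrist_torque": the same for the moment, N m; "finger_gap": finger opening in mm.
Only numpy, scipy, OpenCV 4.12 (cv2) and the standard library are available. Lean on these libraries where they do the work, as an engineer would, in place of code of your own. Each camera call takes 0.05 s, during which the arm holds its last target.

### The job

Load the sample carrier that stands on the counter into the empty lane of the loading tray. Its two tubes stand proud: press each one gently down until it bottoms in its well and the line round it is level with the carrier's top. Push the carrier along the lane, tapered nose first and under the gauge bar, until the nose spreads the pair of spring clips and the carrier snaps fully home. Keep it upright, let go of it, and leave everything else on the counter where it is.

Things in the scene. Friction and masses are not known exactly. Their poses are not given: they have to be found in the camera images.
- carrier_centre (a point): Centre, half-way up, of the loose white plastic sample carrier on the counter: an upright block 140 long (x), 26 wide (y), 62 mm high, about 0.15 kg, with three tube wells along its top at x = -25, +5 (empty) and +35 mm. This point is 31 mm above its flat underside; z is up, +x points to its tapered nose. It can be pinched across its width at the empty well; the sides are flat from x = -70 to +42.
- carrier_rear (a point): Middle of the carrier's blunt rear end, a flat upright face 26 wide and 62 mm high; 70 mm behind carrier_centre, same axes.
- carrier_nose (a point): Middle of the carrier's nose tip, 70 mm ahead of carrier_centre, same axes. The nose tapers from 26 mm wide to 12 mm over its last 14 mm. 22 mm behind the tip is the middle of a notch 3.5 mm deep in each side. The notches end above the 9 mm high foot, so the carrier must come in along the lane, not from above.
- tube_rear: The carrier's rear tube: 13 mm glass tube with a lilac cap 17 mm wide and 10 mm high; origin at the centre of its flat cap top, z up. Spring fingers in the well hold it: it slides down under about 4 N, stays where it is left and cannot be pulled out. It starts 5 to 14 mm above its bottomed place. Bottomed, it yields no more and the lower edge of the dark line round it is level with the carrier's top.
- tube_front: The same for the carrier's front tube, 60 mm nearer to the nose, whose cap is 16 mm high, so that its top ends higher than the rear one's. The two also start at different heights. Over 50 N may break a tube.
- lane_home (a point): Where the middle of the carrier's underside is when it is home in the empty lane, on the lane's floor 4 mm above the counter. +x along the lane to its end stop (away from the robot), z up. The tray is fixed, flat, 250 x 170 mm, with two parallel lanes 84 mm apart, the empty one on the +y side. Lanes are open above and at the near end; their fins, 17 mm above the counter, are 29.6 mm apart.
- lane_entry (a point): Point on the lane's floor 76 mm before lane_home, same axes. A carrier set down with the middle of its underside here stands between the round-topped fins, clear of the clips, its nose 16 mm short of the gauge bar; the fins run from 80 mm before to 70 mm beyond this point.
- lane_clips (a point): Midway between the beads of the empty lane's two clips, 48 mm beyond lane_home, 31 mm above the counter. Each clip is an upright steel leaf spring on a post 49 mm nearer; the beads, 20 mm apart, 20 to 42 mm above the counter, ride over the nose and drop into the notches. Pushing through takes about 9 to 15 N. The posts are 48 mm high.
- gauge_bar (a point): Middle of the underside, over the empty lane, of the fixed gauge bar that bridges both lanes 14 mm beyond lane_home: 8 mm wide along the lane, 10 mm high, its underside 89 mm above the counter, on posts at the tray's long sides. Bottomed tubes pass 3 mm under it, proud ones strike it, and a hand that holds the carrier by its middle cannot pass.
- lane_stop (a point): Middle of the end stop's face in the empty lane, 71 mm beyond lane_home, 35 mm above the counter: an upright plate 40 mm high, 1 mm past the nose of a carrier that is home.
- clip_left (a joint): Opening of the clip on the +y side of the empty lane, rad: 0 relaxed (also when it sits in the carrier's notch), about 0.06 when spread by the carrier's full width.
- clip_right (a joint): The same for the clip on the -y side.
- carrier_b: A second carrier of the same shape with three bottomed tubes (tops 86 mm above the counter), already clipped home in the other (-y) lane; origin in the middle of its underside. Leave it alone.
- rack_centre (a point): Loose yellow tube rack, 112 x 56 mm, with a few capped tubes (82 mm high over all); the point is 27 mm above the counter. Leave it alone.
- phone: Mobile phone lying on the counter, 150 x 72 x 9 mm; origin under its centre. Leave it alone.
- specimen_cup: Closed specimen cup, 58 mm wide, 62 mm high; origin under its centre. Leave it alone.
- dropper_bottle: Brown dropper bottle, 40 mm wide, 85 mm high; origin under its centre. Leave it alone.
- marker: Marker pen lying on the counter, 112 mm long, 13 mm thick; origin under its centre. Leave it alone.
Not all that is in view belongs to the job. Leave any purple look-alike of the part that bears carrier_centre alone.

How it is judged (in metres and radians):
At the end, for the whole second after the job is handed in: The carrier stands upright and at rest on the floor of the empty lane, nose first, its nose within 3 mm of home along the lane and 4 mm across it, in line with the lane, both clips closed into its notches; both its tubes are bottomed to within 1.5 mm; nothing touches it (z of tube_rear in the frame of carrier_centre below 0.0465 m and z of tube_front in the frame of carrier_centre below 0.0525 m and x of carrier_nose in the frame of lane_home above 0.067 m and y of carrier_nose in the frame of lane_home between -0.004 and 0.004 m and z of carrier_centre in the frame of lane_home below 0.034 m and angle between the x axis of carrier_centre and the x axis of lane_home, either way round below 0.06 rad and angle between carrier_centre's own z axis and vertical below 0.06 rad and value of joint each of clip_left, clip_right below 0.025 rad).
It fails at once if a tube is pressed with more than 50 N (contact force between any of tube_rear, tube_front and anything else above 50 N).
It fails at once if the carrier is tipped more than 35 degrees (angle between carrier_centre's own z axis and vertical above 0.61 rad).
It fails at once if the carrier in the other lane is moved more than 6 mm (distance of carrier_b from where it was at the start of the episode above 0.006 m).
It fails at once if the tube rack, phone, cup, bottle or marker is moved more than 20 mm (distance of any of rack_centre, phone, specimen_cup, dropper_bottle, marker from where it was at the start of the episode above 0.02 m).
It also fails if it takes over 48 s, if anything falls off the work surface, if the arm or the gripper's body presses on something with over 40 N, if the wrist force passes 120 N, or if a joint passes its speed limit or range.

## Working session

There is one attempt and no reset: what is moved stays moved. The work goes in short steps, Python scripts to look and compute and a shell command to move; the robot and the scene stay as the last step left them, time stands still between calls to the robot, and variables do not carry over. Pictures are saved under pics/ and viewed, and the job is handed in when it is done.

```bash
ls; mkdir -p pics; python3 - <<'E'
from bench import status, viewer, r
import cv2, json
print(status.sense())
for n in ("scene","top"):
    s=viewer.snapshot(n); cv2.imwrite(f"pics/{n}0.png",s["img"][:,:,::-1])
    print(n,{k:(v.tolist() if hasattr(v,'tolist') else v) for k,v in s.items() if k!="img"})
E
```

```text
pics
{'time': 0.0, 'joint_pos': array([-6.90652000e+01,  7.51469661e+00,  8.53293492e+01, -1.54668999e-03,
        8.72621859e+01, -4.89299338e+00]), 'qd': array([ 0.04210513,  0.01817655,  0.02211484, -0.10570057, -0.02795467,
        0.08445183]), 'joint_efforts': array([ 5.38928489e-04, -5.69399250e+01, -5.00548983e+01, -2.80614850e-04,
        1.45016730e-02, -9.26252415e-05]), 'tool_pos': array([ 261.18983158, -539.47934681,  195.14811969]), 'tcp_rot': array([-1.79894024e+02, -7.52187957e-03,  2.58278617e+01]), 'ft_force': array([-0.72498258, -0.08148269,  0.03068352]), 'wrist_torque': array([-0.00233216, -0.04063433,  0.03566996]), 'finger_gap': 85.13572726927748}
scene {'fx': 465.02918616842794, 'fy': 465.02918616842794, 'cx': 320.71087888986045, 'cy': 233.19149679515075, 'R': [[0.5361333149096597, 0.8440035092143693, 0.014803549500372848], [0.5438337062512995, -0.3319387552709608, -0.7707538924287961], [-0.6456051181557924, 0.42127750851783596, -0.6369609817155597]], 't': [-285.968398367683, -176.73288209054593, 1392.8666429245225]}
top {'fx': 566.8939958432768, 'fy': 566.8939958432768, 'cx': 322.6271419876848, 'cy': 240.50996186904072, 'R': [[-0.012093533154691683, -0.999905189990178, -0.006584640198388726], [-0.9929584680222976, 0.012785068369199853, -0.11777106100229597], [0.1178440802019686, 0.005114006012975652, -0.9930189422683996]], 't': [36.82569474552336, 471.5831062632366, 1431.3337121207117]}
```

View pics/scene0.png

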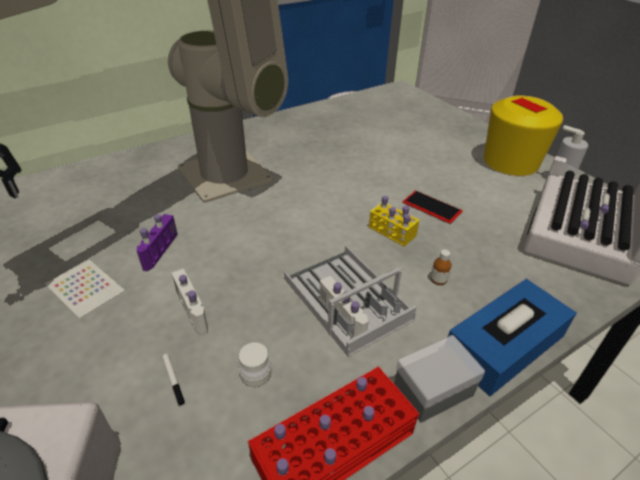

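View pics/top0.png

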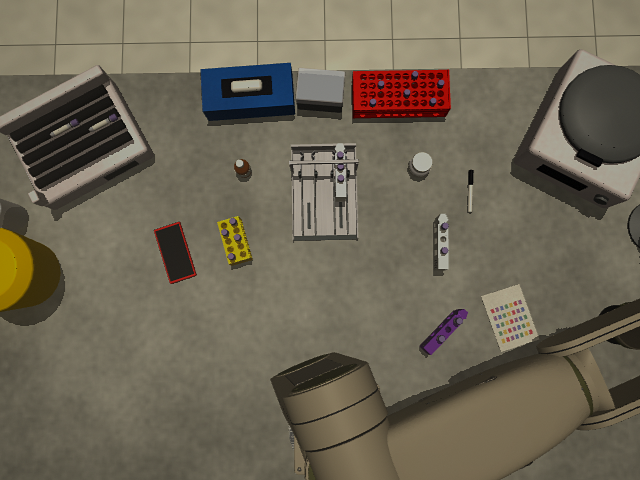

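Possible targets in the top view are the white loose carrier at (442,242), the purple look-alike at (444,331) and carrier_b, clipped in the tray, at (340,172). The description fits the white one at (442,242), nose up the image at about (443,215). Next I'll check it in a close crop.

```bash
cat > h.py <<'E'
import numpy as np, cv2
from bench import status, viewer, r
from scipy.spatial.transform import Rotation as Ro
def cam(s,pose=None):
    K=np.array([[s["fx"],0,s["cx"]],[0,s["fy"],s["cy"]],[0,0,1]])
    if "R" in s: return K,np.array(s["R"]),np.array(s["t"])
    p,e=pose; T=np.eye(4); T[:3,:3]=Ro.from_euler('xyz',e,degrees=True).as_matrix(); T[:3,3]=p
    W=np.linalg.inv(T@np.array(s["hand_eye"])); return K,W[:3,:3],W[:3,3]
def ray(c,uv,z):
    K,R,t=c; d=R.T@np.linalg.solve(K,[uv[0],uv[1],1]); o=-R.T@t
    return (o+d*(z-o[2])/d[2])
def proj(c,X):
    K,R,t=c; p=K@(R@np.array(X,float)+t); return p[:2]/p[2]
def save(img,name,box=None,k=1):
    if box: x0,y0,x1,y1=box; img=img[y0:y1,x0:x1]
    cv2.imwrite("pics/"+name,cv2.resize(img[:,:,::-1],None,fx=k,fy=k,interpolation=cv2.INTER_CUBIC))
def wrist():
    st=status.sense(); s=viewer.snapshot("wrist"); return s["img"],cam(s,(st["tool_pos"],st["tcp_rot"])),st
E
python3 - <<'E'
from h import *
s=viewer.snapshot("top"); save(s["img"],"c1.png",(410,195,490,285),6); save(s["img"],"c2.png",(280,130,370,250),5)
c=cam(s)
for n,uv,z in [("rear",(442,269),62),("nose",(444,214),62),("trayNL",(293,240),4),("trayNR",(357,240),4)]: print(n,ray(c,uv,z))
s=viewer.snapshot("scene"); save(s["img"],"c3.png",(160,250,220,345),6);save(s["img"],"c4.png",(270,235,430,360),5)
E
```

```text
rear [ 392.54555823 -266.24584751   62.        ]
nose [ 531.40679271 -276.4094873    62.        ]
trayNL [477.19581901 108.60374268   4.        ]
trayNR [475.03842271 -58.87332427   4.        ]
```

View pics/c1.png

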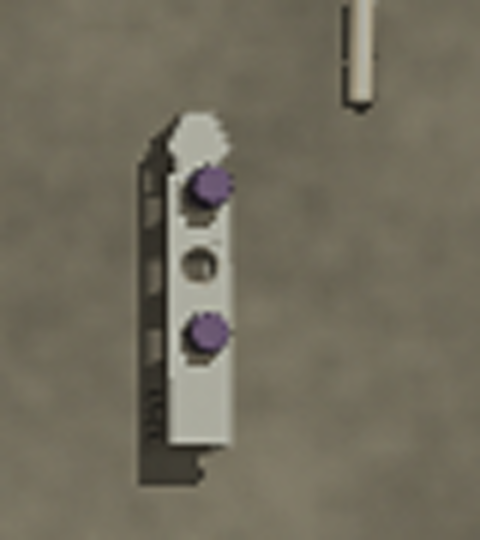

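View pics/c2.png

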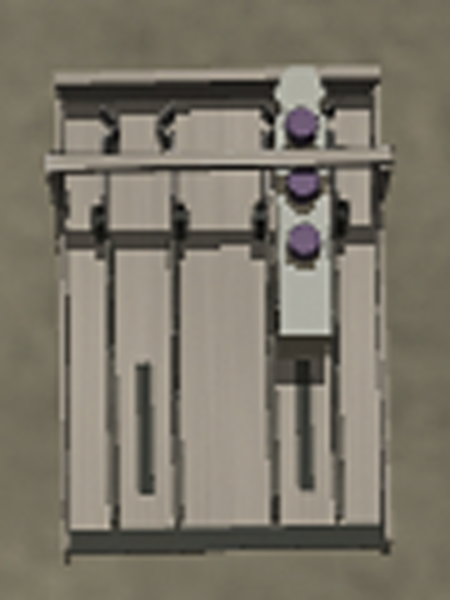

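View pics/c4.png

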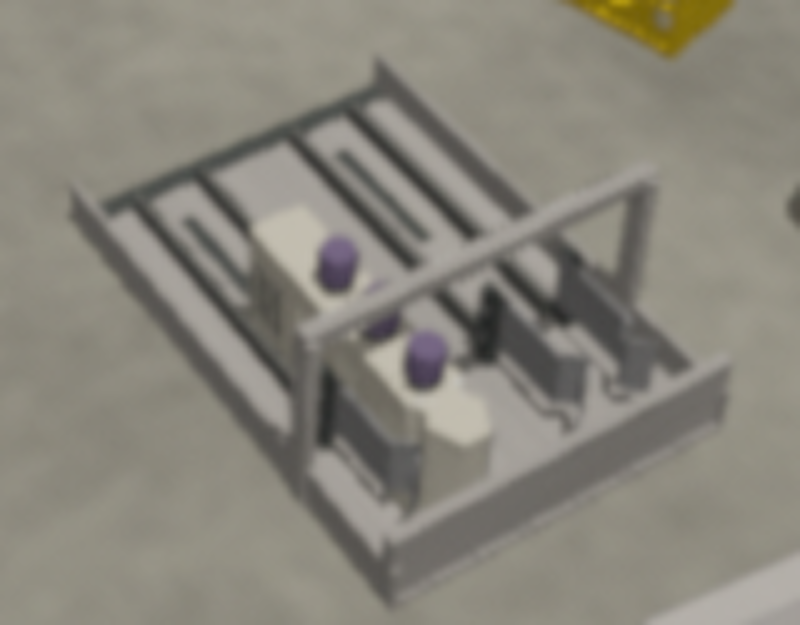

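View pics/c3.png

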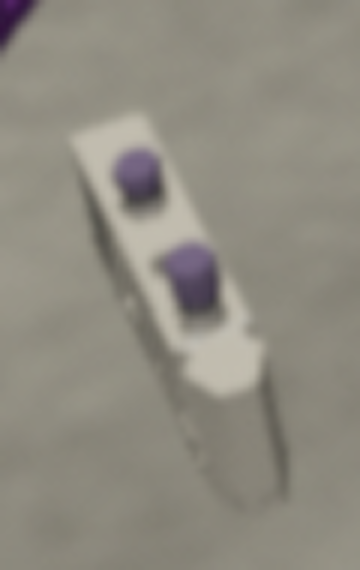

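The crop shows a white carrier with its nose up the image (+x), lilac caps at the front and rear wells and an empty middle well. It's the right part. I'll square the tool to world axes and move above it.

```bash
python3 -m crank '{"slide":[[0,0,0],[0,0,0],[0,0,0],[0,0,0],[0.025,-0.033,0],[0.025,-0.033,0],[0.025,-0.033,0],[0.025,-0.033,0]],"twist":[0.1127,0.1127,0.1127,0.1127,0,0,0,0]}' 1 40; python3 - <<'E'
from h import *
print(np.round(viewer.snapshot("wrist")["hand_eye"],3))
E
```

```text
time: 1.0
tool_pos: [362.0, -406.7, 196.0]
tcp_rot: [-180.0, 0.0, -0.0]
ft_force: [0.6, -0.3, 0.2]
finger_gap: -0.2
[[  -0.      -0.958   -0.287   73.452]
 [   1.      -0.      -0.      -0.314]
 [   0.      -0.287    0.958 -178.017]
 [   0.       0.       0.       1.   ]]
```

```bash
python3 -m crank '{"slide":[[0.03,-0.025,0],[0.03,-0.025,0],[0.03,-0.025,0],[0.03,-0.02,0],[0,0,0]],"twist":[0,0,0,0,0]}'; python3 - <<'E'
from h import *
i,c,st=wrist(); save(i,"w1.png"); print(st["tool_pos"],st["tcp_rot"],c[0])
E
```

```text
time: 1.55
tool_pos: [484.3, -310.2, 195.9]
tcp_rot: [-179.9, -0.1, 0.2]
ft_force: [-0.2, -0.6, 0.4]
finger_gap: 0.4
[ 484.28445827 -310.17514422  195.93840873] [-1.79931952e+02 -5.45023015e-02  2.34821572e-01] [[370.91121043   0.         318.97002624]
 [  0.         370.91121043 239.91972213]
 [  0.           0.           1.        ]]
```

View pics/w1.png

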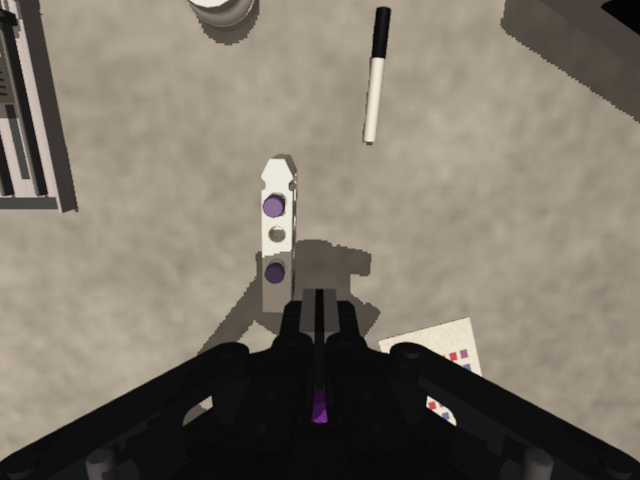

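```bash
python3 - <<'E'
from h import *
import pickle
i,c,st=wrist(); pickle.dump((i,c),open("w1.pkl","wb")); save(i,"w1c.png",(230,145,330,325),3.3)
hsv=cv2.cvtColor(i,cv2.COLOR_RGB2HSV)
m=((hsv[:,:,0]>115)&(hsv[:,:,0]<150)&(hsv[:,:,1]>50)).astype('uint8')
n,l,s,ce=cv2.connectedComponentsWithStats(m)
for k in range(1,n):
    if s[k,4]>60: print(s[k],ce[k])
E
```

```text
[261 193  22  22 355] [271.56901408 203.68450704]
[264 261  18  21 284] [272.65492958 271.08098592]
[311 390  17  34 461] [318.835141   406.64208243]
```

View pics/w1c.png

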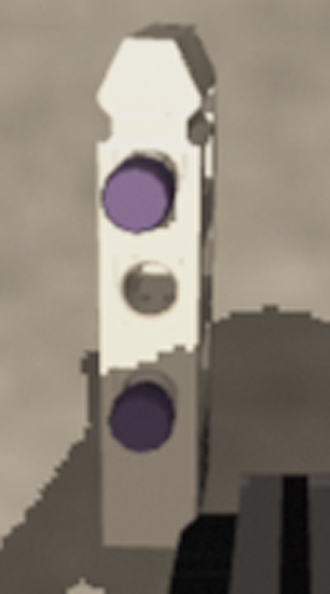

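```bash
python3 - <<'E'
from h import *
import pickle
i,c=pickle.load(open("w1.pkl","rb"))
f=lambda u,v:(230+u/3.3,145+v/3.3)
P={}
for n,uv,z in [("nose",(151,38),62),("rear",(149.5,546),62),("well",(150,287),62),("eL0",(98,150),62),("eL1",(103,540),62),("eR0",(199,160),62),("eR1",(196,540),62),("capF",(136,195),93),("capR",(141,418),84)]:
    P[n]=ray(c,f(*uv),z); print(n,P[n].round(1))
d=P["nose"]-P["rear"]; print(np.linalg.norm(d),np.degrees(np.arctan2(d[1],d[0])),((P["nose"]+P["rear"])/2).round(1))
# cap heights: circle diameter 17 -> depth
K,R,t=c
for n,px in (("F",21.8),("R",19.8)):
    p=P["capF" if n=="F" else "capR"]; print(n,(K[0,0]*17/px), (R@p+t)[2])
t_=viewer.snapshot("top"); ct=cam(t_)
for uv in [(410+199/6,195+113/6),(410+200/6,195+442/6),(410+199/6,195+264/6)]: print(ray(ct,uv,62).round(1))
E
```

```text
nose [ 534.1 -275.4   62. ]
rear [ 393.9 -270.7   62. ]
well [ 469.7 -273.2   62. ]
eL0 [ 506. -261.   62.]
eL1 [ 395.7 -257.7   62. ]
eR0 [ 503.5 -286.8   62. ]
eR1 [ 395.8 -283.9   62. ]
capF [ 500.5 -274.4   93. ]
capR [ 441.3 -272.5   84. ]
140.28359665951962 -1.9152255285437219 [ 464. -273.   62.]
F 289.2426870287704 284.99495783945235
R 318.4591200619795 310.6455086003605
[ 531.9 -274.3   62. ]
[ 393.3 -269.6   62. ]
[ 467.9 -272.    62. ]
```

Carrier centre is near (464,-273), yaw -1.9°, and the wrist and top views agree to about 2 mm. I'll go above the front tube with shut fingers.

```bash
python3 -m crank '{"slide":[[0,0,0],[0.007,-0.018,0.03],[0.0065,-0.0185,0.03],[0,0,0.032],[0,0,0],[0,0,0]],"twist":[0.033,0,0,0,0,0]}'; python3 - <<'E'
from h import *
i,c,st=wrist(); save(i,"w2.png"); print(st["tool_pos"],st["tcp_rot"])
E
```

```text
time: 2.3
tool_pos: [495.1, -277.7, 104.3]
tcp_rot: [-180.0, 0.1, -2.0]
ft_force: [0.7, -0.7, 1.0]
finger_gap: -0.1
[ 495.08458915 -277.70215288  104.32554691] [-1.79971861e+02  7.60009300e-02 -1.96580980e+00]
```

View pics/w2.png

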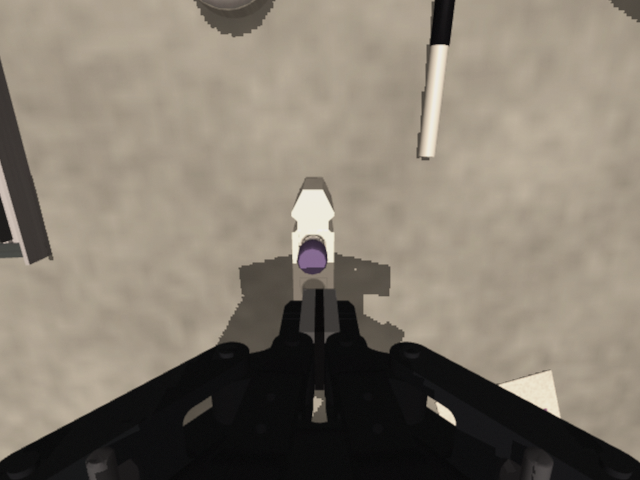

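```bash
python3 -m crank '{"slide":[[0.004,-0.0035,0],[0,0,0.004],[0,0,0.003],[0,0,0.003],[0,0,0],[0,0,0]],"twist":[0,0,0,0,0,0]}'
```

```text
time: 2.95
tool_pos: [500.1, -273.5, 94.0]
tcp_rot: [-180.0, 0.0, -1.9]
ft_force: [0.1, -0.2, -0.2]
finger_gap: 0.0
```

```bash
for k in 1; do python3 -m crank '{"slide":[[0,0,0.002],[0,0,0.002],[0,0,0]],"twist":[0,0,0]}'; done; python3 -m crank '{"slide":[[0,0,0.002],[0,0,0.001],[0,0,0]],"twist":[0,0,0]}'; python3 -m crank '{"slide":[[0,0,0.002],[0,0,0.001],[0,0,0]],"twist":[0,0,0]}'
```

```text
time: 3.25
tool_pos: [500.0, -273.5, 89.8]
tcp_rot: [-180.0, 0.0, -1.9]
ft_force: [1.0, -1.3, 0.5]
finger_gap: -0.1
time: 3.55
tool_pos: [500.1, -273.5, 86.9]
tcp_rot: [-180.0, 0.0, -1.9]
ft_force: [-0.9, 0.8, 0.0]
finger_gap: 0.1
time: 3.85
tool_pos: [500.1, -273.6, 83.9]
tcp_rot: [-180.0, 0.0, -1.9]
ft_force: [-0.5, -0.0, -0.2]
finger_gap: 0.1
```

```bash
python3 - <<'E'
from h import *
i,c,st=wrist(); save(i,"w3.png",(220,140,420,340),3)
s=viewer.snapshot("scene"); save(s["img"],"s3.png",(130,230,240,350),5)
E
```

```text
(no output)
```

View pics/w3.png

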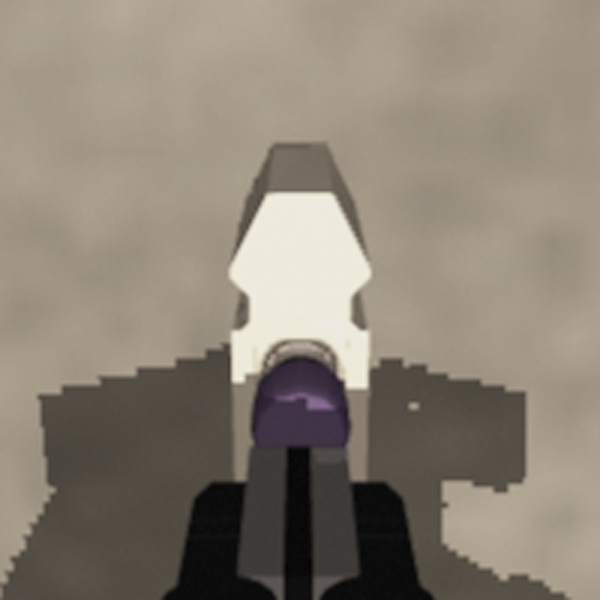

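View pics/s3.png

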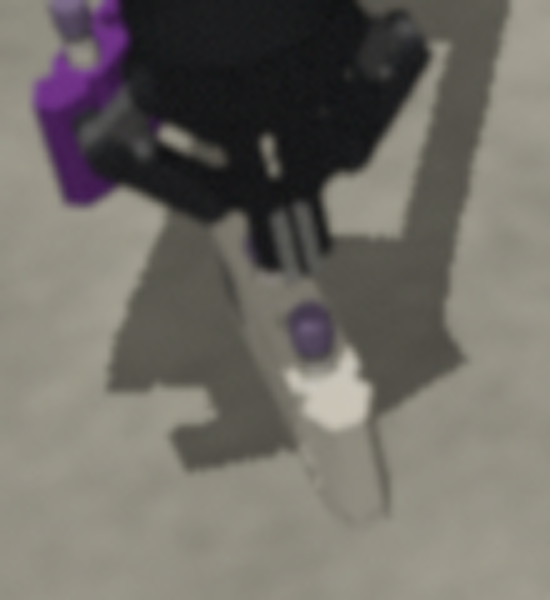

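```bash
python3 - <<'E'
from h import *
i,c,st=wrist(); p=st["tool_pos"]; print(p, "TCP in wrist",proj(c,p))
for dx in(-11,11): print(dx,proj(c,p+[dx,0,0]))
s=viewer.snapshot("scene"); q=proj(cam(s),p); print("scene",q,(q-[130,230])*5)
# cap front edge / rear 
for z in (82,88,94): print(z, proj(c,[499,-274.2,z]), ((proj(cam(s),[499,-274.2,z])-[130,230])*5))
E
```

```text
[ 500.19005632 -273.63717701   84.11521785] TCP in wrist [319.73720495 277.06698067]
-11 [320.42314822 296.516403  ]
11 [319.02825445 256.96520481]
scene [192.97921451 295.78431982] [314.89607255 328.92159911]
82 [320.88072566 277.59587921] [313.27796887 331.283131  ]
88 [320.93500645 282.14513897] [310.78619109 320.66458349]
94 [320.99270607 286.98092941] [308.27314051 309.95538335]
```

```bash
python3 - <<'E'
from h import *
i,c,st=wrist(); s=viewer.snapshot("scene"); c2=cam(s)
def tri(a,ua,b,ub):
    Pa=a[0]@np.c_[a[1],a[2]]; Pb=b[0]@np.c_[b[1],b[2]]
    X=cv2.triangulatePoints(Pa,Pb,np.array(ua,float),np.array(ub,float)).ravel(); X=X[:3]/X[3]; return X,proj(a,X),proj(b,X)
print(tri(c,(319,289),c2,(130+302/5,230+277/5)))
save(s["img"],"s4.png",(165,265,215,325),12)
E
```

```text
(array([ 510.36523902, -275.07517563,  122.70575538]), array([322.47667338, 290.09430387]), array([190.88785901, 285.37538433]))
```

View pics/s4.png

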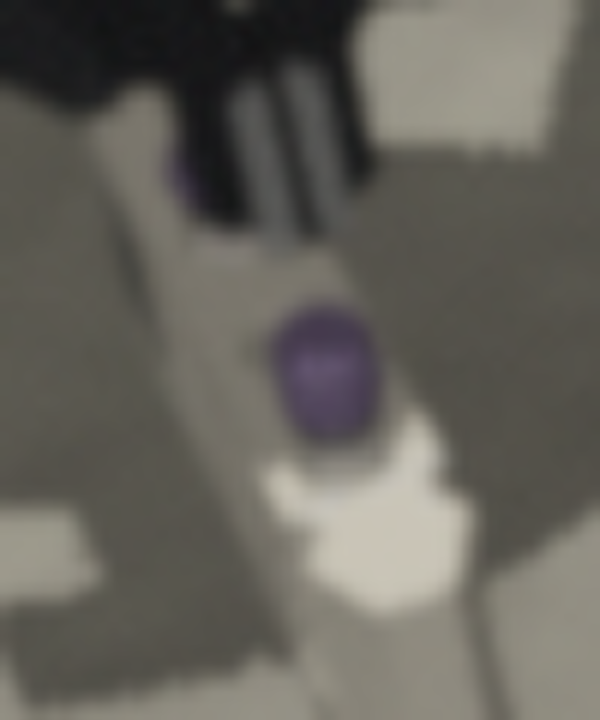

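```bash
python3 - <<'E'
from h import *
print({k:getattr(r,k) for k in dir(r) if not k.startswith('_')})
i,c,st=wrist(); save(i,"w5.png"); print(st)
E
```

```text
{'PlanningError': <class 'bench.PlanningError'>, 'grip_depth': 18.700000000000003}
{'time': 4.15, 'joint_pos': array([-3.38330379e+01,  7.50252139e+00,  9.71803396e+01,  7.54707175e-04,
        7.53092615e+01,  5.80563647e+01]), 'qd': array([ 0.02256617, -0.02801558, -0.00983626,  0.1140623 ,  0.0021609 ,
        0.00419344]), 'joint_efforts': array([-5.28053788e-04, -5.41863620e+01, -4.73189092e+01, -2.02919437e-04,
        1.12363025e-03, -9.49678429e-05]), 'tool_pos': array([ 500.29553145, -273.69298799,   84.28229553]), 'tcp_rot': array([ 1.79996452e+02, -7.07079930e-03, -1.88959368e+00]), 'ft_force': array([-0.15643165, -0.47163499,  0.85740601]), 'wrist_torque': array([-0.04879401, -0.01265232,  0.00933183]), 'finger_gap': -0.25561728361740604}
```

View pics/w5.png

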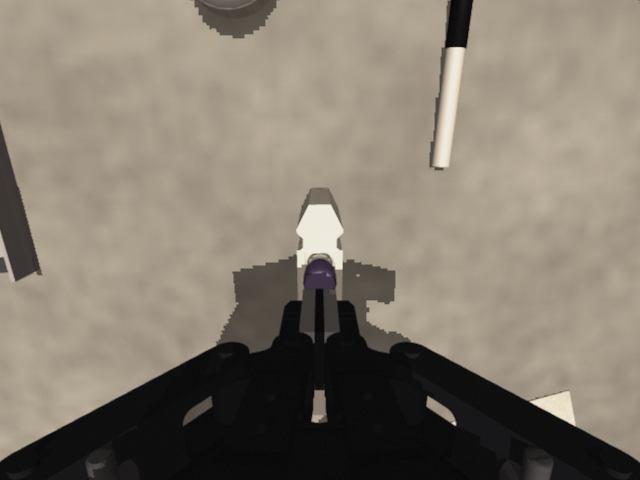

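Pictures show the fingertips still about 30 mm above the cap plane. Triangulation puts them about 35 mm behind the reported TCP, and the force agrees, with no contact. I'll keep descending in small steps, watching the force.

```bash
python3 -m crank '{"slide":[[0,0,0.003],[0,0,0.003],[0,0,0]],"twist":[0,0,0]}'; python3 -m crank '{"slide":[[0,0,0.003],[0,0,0.003],[0,0,0]],"twist":[0,0,0]}'; python3 -m crank '{"slide":[[0,0,0.003],[0,0,0.003],[0,0,0]],"twist":[0,0,0]}'; python3 - <<'E'
from h import *
i,c,st=wrist(); save(i,"w6.png",(220,140,420,340),3)
s=viewer.snapshot("scene"); save(s["img"],"s6.png",(165,265,215,325),9)
E
```

```text
time: 4.5
tool_pos: [499.8, -273.3, 77.3]
tcp_rot: [-180.0, 0.1, -1.9]
ft_force: [0.6, -1.0, -0.3]
finger_gap: 0.2
time: 4.8
tool_pos: [499.9, -273.4, 71.5]
tcp_rot: [-180.0, 0.0, -1.9]
ft_force: [-0.8, -0.1, 0.1]
finger_gap: 0.1
time: 5.1
tool_pos: [499.9, -273.4, 65.5]
tcp_rot: [-180.0, 0.0, -1.9]
ft_force: [0.4, -0.5, 0.3]
finger_gap: -0.1
```

View pics/w6.png

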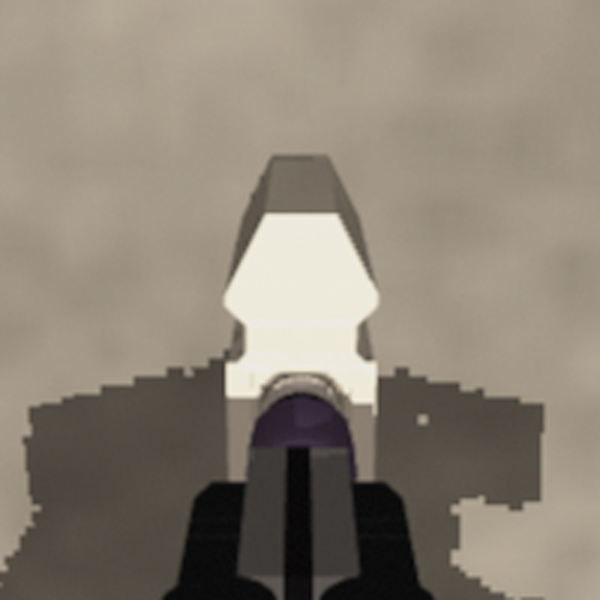

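View pics/s6.png

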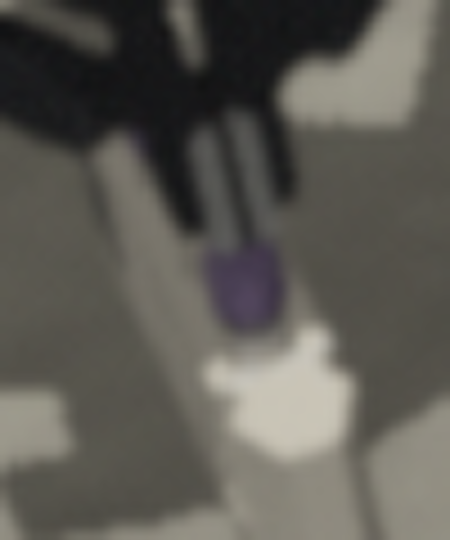

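```bash
for k in 1; do python3 -m crank '{"slide":[[0,0,0.002],[0,0,0.002],[0,0,0]],"twist":[0,0,0]}'; done;  python3 -m crank '{"slide":[[0,0,0.002],[0,0,0.002],[0,0,0]],"twist":[0,0,0]}'
```

```text
time: 5.5
tool_pos: [500.0, -273.5, 61.8]
tcp_rot: [-180.0, 0.0, -1.9]
ft_force: [0.2, 0.8, 0.6]
finger_gap: 0.1
time: 5.8
tool_pos: [500.0, -273.5, 57.7]
tcp_rot: [-180.0, 0.0, -1.9]
ft_force: [0.4, -0.3, 1.1]
finger_gap: 0.4
```

```bash
python3 -m crank '{"slide":[[0,0,0.002],[0,0,0.001],[0,0,0]],"twist":[0,0,0]}';  python3 -m crank '{"slide":[[0,0,0.002],[0,0,0.001],[0,0,0]],"twist":[0,0,0]}'; python3 - <<'E'
from h import *
i,c,st=wrist(); save(i,"w7.png",(220,140,420,340),3)
s=viewer.snapshot("scene"); save(s["img"],"s7.png",(165,265,215,325),9)
E
```

```text
time: 6.1
tool_pos: [500.4, -273.8, 55.4]
tcp_rot: [180.0, -0.0, -1.9]
ft_force: [0.8, -0.5, 2.4]
finger_gap: 0.2
time: 6.4
tool_pos: [500.4, -273.7, 52.2]
tcp_rot: [180.0, -0.0, -1.9]
ft_force: [0.8, -0.3, 1.6]
finger_gap: 0.1
```

View pics/s7.png

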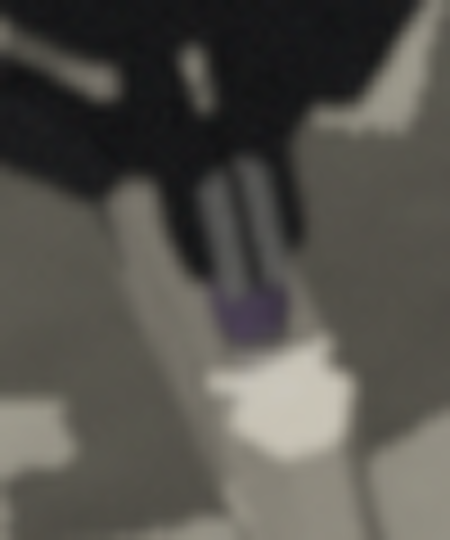

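View pics/w7.png

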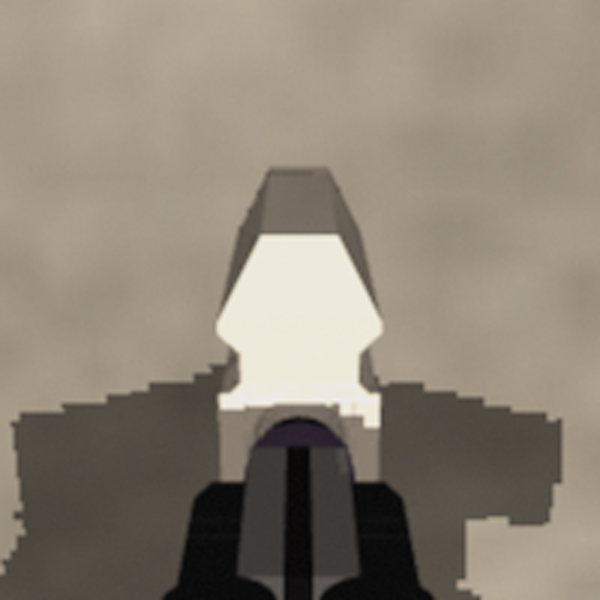

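```bash
python3 -m crank '{"slide":[[0,0,0.001],[0,0,0.001],[0,0,0]],"twist":[0,0,0]}';  python3 -m crank '{"slide":[[0,0,0.001],[0,0,0.001],[0,0,0]],"twist":[0,0,0]}'
```

```text
time: 6.8
tool_pos: [500.4, -273.7, 50.2]
tcp_rot: [180.0, -0.0, -1.9]
ft_force: [0.7, -0.5, 2.5]
finger_gap: 0.2
time: 7.1
tool_pos: [500.4, -273.7, 48.1]
tcp_rot: [180.0, -0.0, -1.9]
ft_force: [1.6, -0.8, 3.3]
finger_gap: 0.5
```

```bash
python3 -m crank '{"slide":[[0,0,0.001],[0,0,0.001],[0,0,0]],"twist":[0,0,0]}';  python3 - <<'E'
from h import *
i,c,st=wrist(); save(i,"w8.png",(260,210,380,330),5)
s=viewer.snapshot("scene"); save(s["img"],"s8.png",(165,265,215,325),9)
E
```

```text
time: 7.4
tool_pos: [500.5, -273.8, 46.9]
tcp_rot: [180.0, -0.0, -1.9]
ft_force: [-0.8, 0.4, 9.5]
finger_gap: -0.3
```

View pics/s8.png

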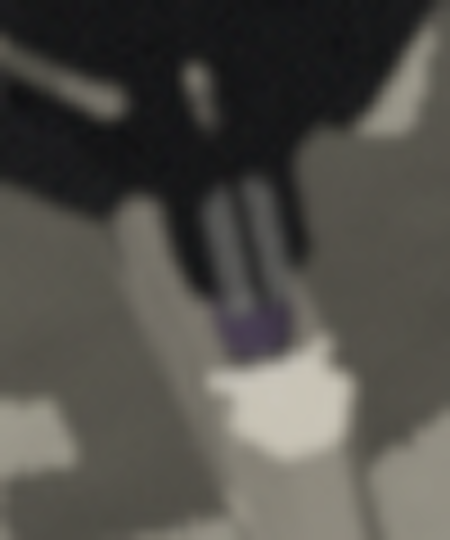

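View pics/w8.png

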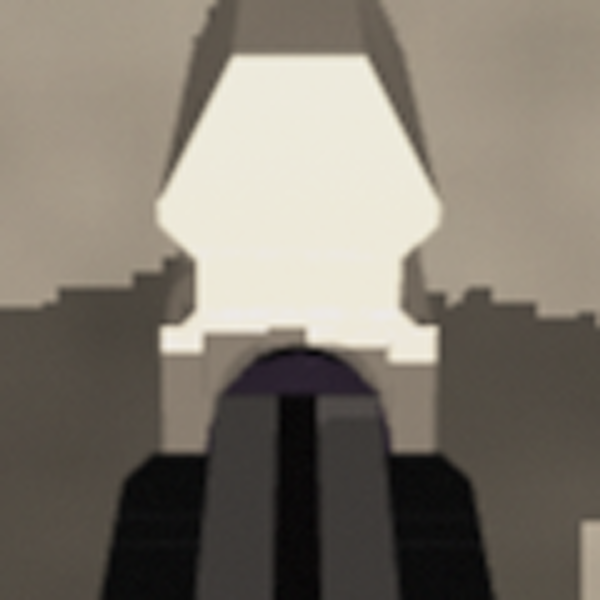

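```bash
python3 -m crank '{"slide":[[0,0,0.001],[0,0,0]],"twist":[0,0]}'
```

```text
time: 7.7
tool_pos: [500.8, -274.2, 46.9]
tcp_rot: [179.9, -0.1, -1.9]
ft_force: [-3.6, 1.5, 15.0]
finger_gap: -0.3
```

Front tube bottomed: the force jumped to 15 N with no more travel, which puts the true finger end 35 mm behind the TCP reading. Now the rear tube.

```bash
python3 -m crank '{"slide":[[0,0,-0.020],[-0.03,0,0],[-0.031,0,0],[0,0,0],[0,0,0.004],[0,0,0.003],[0,0,0.003],[0,0,0]],"twist":[0,0,0,0,0,0,0,0]}'; python3 -m crank '{"slide":[[0,0,0.003],[0,0,0.002],[0,0,0]],"twist":[0,0,0]}'; python3 -m crank '{"slide":[[0,0,0.002],[0,0,0.001],[0,0,0]],"twist":[0,0,0]}'
```

```text
time: 8.5
tool_pos: [439.4, -271.3, 54.4]
tcp_rot: [-180.0, 0.1, -1.9]
ft_force: [-0.2, -0.1, -0.6]
finger_gap: -0.0
time: 8.8
tool_pos: [439.1, -271.4, 49.7]
tcp_rot: [-180.0, 0.0, -1.9]
ft_force: [-0.0, -0.7, 0.4]
finger_gap: -0.1
time: 9.1
tool_pos: [439.3, -271.7, 47.3]
tcp_rot: [180.0, -0.0, -1.9]
ft_force: [-1.3, 0.5, 1.1]
finger_gap: -0.1
```

```bash
python3 -m crank '{"slide":[[0,0,0.002],[0,0,0.001],[0,0,0]],"twist":[0,0,0]}'; python3 -m crank '{"slide":[[0,0,0.0015],[0,0,0.001],[0,0,0]],"twist":[0,0,0]}';python3 -m crank '{"slide":[[0,0,0.001],[0,0,0]],"twist":[0,0]}'
```

```text
time: 9.4
tool_pos: [439.3, -271.7, 44.2]
tcp_rot: [180.0, -0.0, -1.9]
ft_force: [-0.1, 0.1, 3.0]
finger_gap: 0.3
time: 9.7
tool_pos: [439.3, -271.7, 41.6]
tcp_rot: [180.0, -0.0, -1.9]
ft_force: [-0.9, -0.0, 1.3]
finger_gap: 0.2
time: 9.9
tool_pos: [439.4, -271.7, 40.9]
tcp_rot: [180.0, -0.0, -1.9]
ft_force: [-2.1, 1.0, 5.4]
finger_gap: -0.3
```

```bash
python3 -m crank '{"slide":[[0,0,0.001],[0,0,0.0005],[0,0,0]],"twist":[0,0,0]}'
```

```text
time: 10.2
tool_pos: [439.5, -272.2, 40.8]
tcp_rot: [180.0, -0.0, -1.9]
ft_force: [-7.9, 3.4, 17.1]
finger_gap: 0.1
```

Both tubes bottomed; the stop heights differ by 6.1 mm, as they should. Lifting to check.

```bash
python3 -m crank '{"slide":[[0,0,-0.04],[0,0,-0.04],[0.01,0,-0.02],[0.02,0,0],[0,0,0],[0,0,0]],"twist":[0,0,0,0,0,0]}' 0.35 40;  python3 - <<'E'
from h import *
i,c,st=wrist(); save(i,"w9.png"); print(st["tool_pos"],st["finger_gap"])
import pickle; pickle.dump((i,c),open("w9.pkl","wb"))
s=viewer.snapshot("scene"); save(s["img"],"s9.png",(130,210,230,350),4)
E
```

```text
time: 10.8
tool_pos: [468.8, -272.2, 138.3]
tcp_rot: [-180.0, 0.1, -1.9]
ft_force: [-0.5, 0.9, 0.2]
finger_gap: 55.5
[ 468.84469638 -272.22558948  138.2868217 ] 55.46286547157609
```

View pics/s9.png

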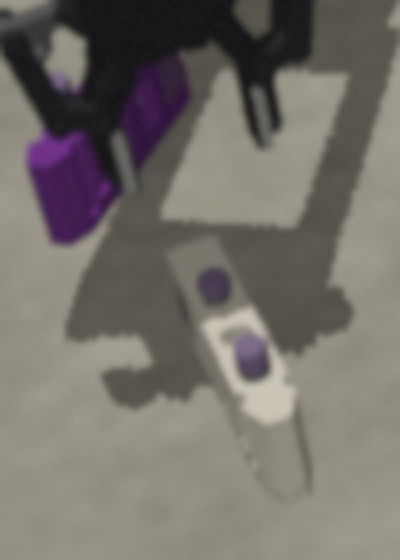

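View pics/w9.png

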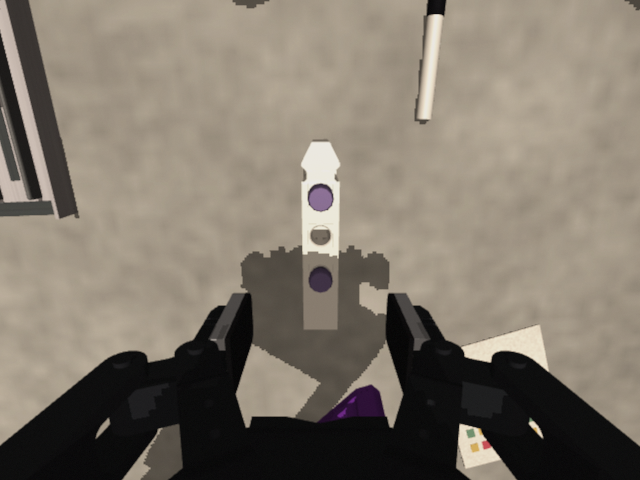

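```bash
python3 - <<'E'
from h import *
import pickle
i,c=pickle.load(open("w9.pkl","rb"))
for n,uv,z in [("well",(320,235),62),("nose",(320,141.5),62),("rear",(320.5,329),62),("capF",(320,197),82),("capR",(320.5,279.5),76)]: print(n,ray(c,uv,z).round(1))
# body front face row 418 at x=tcp+38 -> height
K,R,t=c
for h in (30,40,50,60,73,85): print(h,proj(c,[468.8+38,-272.2-1.2,138.3+h]),proj(c,[468.8+11,-272.2,138.3+h]))
E
```

```text
well [ 469.5 -272.5   62. ]
nose [ 534.  -274.6   62. ]
rear [ 394.1 -270.5   62. ]
capF [ 500.5 -273.5   82. ]
capR [ 441.2 -271.9   76. ]
30 [319.68099762 219.15467347] [318.91848181 280.25747155]
40 [319.69964601 225.27869375] [318.88753666 289.95978864]
50 [319.72098402 232.28596795] [318.85237601 300.98379892]
60 [319.74563874 240.38243151] [318.81207554 313.6193125 ]
73 [319.78406301 253.00072982] [318.74995291 333.09678527]
85 [319.82808483 267.45723341] [318.67978795 355.09579323]
```

Both caps sit on the carrier, which hasn't moved (well at 469.5,-272.5). Descending astride it.

```bash
python3 -m crank '{"slide":[[0,0.0005,0.03],[0,0,0.03],[0,0,0.03],[0,0,0.02],[0,0,0],[0,0,0]],"twist":[0,0,0,0,0,0]}';  python3 - <<'E'
from h import *
i,c,st=wrist(); save(i,"w10.png"); 
s=viewer.snapshot("scene"); save(s["img"],"s10.png",(130,210,230,350),4)
E
```

```text
time: 11.5
tool_pos: [468.5, -272.9, 29.0]
tcp_rot: [-180.0, 0.1, -1.9]
ft_force: [-0.2, 0.1, -0.4]
finger_gap: 55.2
```

View pics/s10.png

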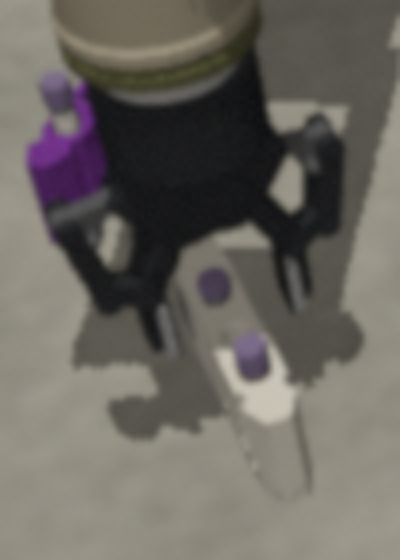

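View pics/w10.png

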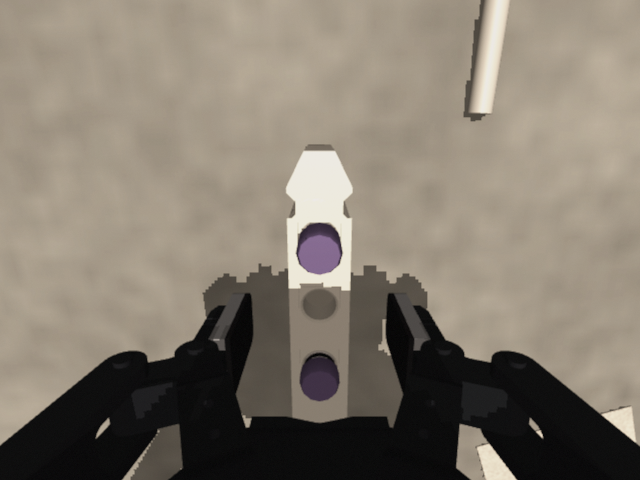

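```bash
python3 -m crank '{"slide":[[0.001,0,0.015],[0,0,0.015],[0,0,0.008],[0,0,0],[0,0,0]],"twist":[0,0,0,0,0]}'
```

```text
time: 12.1
tool_pos: [469.9, -272.9, -9.3]
tcp_rot: [-180.0, 0.1, -1.9]
ft_force: [0.2, 0.3, -0.2]
finger_gap: 55.4
```

```bash
python3 -m crank '{"slide":[[0,0,0],[0,0,0],[0,0,0],[0,0,0],[0,0,0],[0,0,0]],"twist":[0,0,0,0,0,0]}' 1 40;  python3 - <<'E'
from h import *
i,c,st=wrist(); save(i,"w11.png"); 
s=viewer.snapshot("scene"); save(s["img"],"s11.png",(130,210,230,350),4)
E
```

```text
time: 12.7
tool_pos: [470.8, -273.5, -8.1]
tcp_rot: [180.0, -0.1, -1.9]
ft_force: [-0.6, 1.1, 5.3]
finger_gap: 25.4
```

View pics/s11.png

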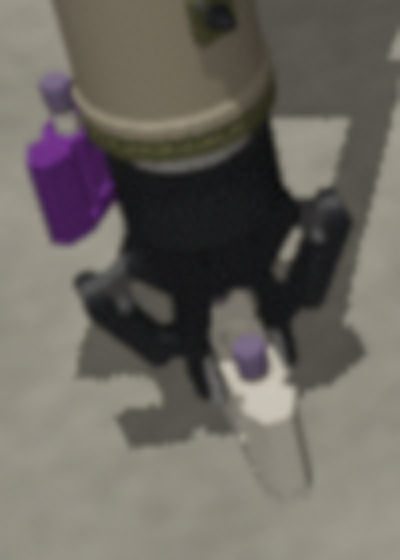

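View pics/w11.png

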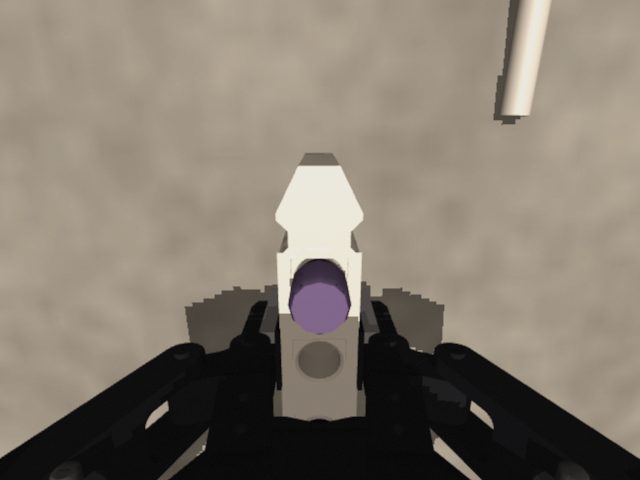

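```bash
python3 -m crank '{"slide":[[0,0,-0.02],[0,0,-0.03],[0,0,-0.04],[0,0,-0.03],[0,0,0]],"twist":[0,0,0,0,0]}';  python3 - <<'E'
from h import *
s=viewer.snapshot("top"); c=cam(s)
f=lambda u,v:(280+u/5,130+v/5)
for n,uv,z in [("slotA",(142,363),4),("slotB",(147,493),4),("slotbA",(302,362),4),("slotbB",(306,490),4),("postL",(97,218),48),("postR",(180,214),48),("clipL",(112,130),42),("clipR",(166,132),42),("b_rear",(304,335),66),("b_nose",(300,68),66),("barL",(50,160),99),("barR",(390,155),99)]:
    print(n,ray(c,f(*uv),z).round(1))
print(status.sense()["tool_pos"])
E
```

```text
time: 13.3
tool_pos: [473.0, -275.1, 116.4]
tcp_rot: [179.7, -0.4, -1.9]
ft_force: [1.0, -0.4, -0.1]
finger_gap: 25.6
slotA [576.   67.4   4. ]
slotB [506.8  65.4   4. ]
slotbA [575.5 -17.    4. ]
slotbB [507.3 -18.1   4. ]
postL [643.9  88.6  48. ]
postR [645.4  45.8  48. ]
clipL [691.9  80.7  42. ]
clipR [690.5  52.7  42. ]
b_rear [577.7 -16.6  66. ]
b_nose [716.5 -16.7  66. ]
barL [661.5 109.4  99. ]
barR [661.7 -59.9  99. ]
[ 471.68447719 -274.26725054  113.56352721]
```

Gripped with a 25.4 mm gap and lifted. Lane axis estimate: y about 66, lane_home x about 647, yaw about 0 to 1°. Carrying it high to the near end of the lane.

```bash
python3 -m crank '{"slide":[[0,0,0],[0.002,-0.03,0],[0.004,-0.045,0],[0.004,-0.045,0],[0.004,-0.045,0],[0.004,-0.045,0],[0.004,-0.045,0],[0.004,-0.045,0]],"twist":[-0.033,0,0,0,0,0,0,0]}'; python3 -m crank '{"slide":[[0.002,-0.025,0],[0,-0.01,0],[0,0,0],[0,0,0]],"twist":[0,0,0,0]}';python3 - <<'E'
from h import *
i,c,st=wrist(); save(i,"w12.png"); print(st["tool_pos"],st["tcp_rot"])
import pickle; pickle.dump((i,c),open("w12.pkl","wb"))
E
```

```text
time: 14.15
tool_pos: [494.5, 28.6, 108.9]
tcp_rot: [-180.0, 0.2, -0.0]
ft_force: [1.5, 0.2, -2.5]
finger_gap: 25.8
time: 14.55
tool_pos: [497.6, 60.9, 110.2]
tcp_rot: [180.0, 0.1, -0.0]
ft_force: [0.0, -1.1, -1.6]
finger_gap: 25.4
[497.56203031  60.93692556 110.1519966 ] [ 1.79962037e+02  9.99540604e-02 -1.58605849e-03]
```

View pics/w12.png

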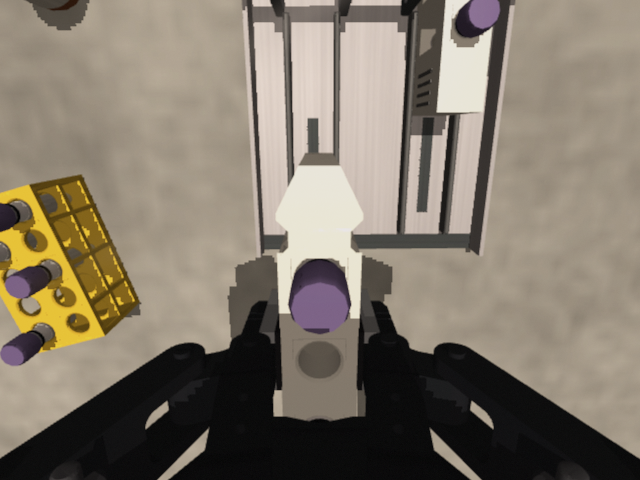

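```bash
python3 - <<'E'
from h import *
import pickle
i,c=pickle.load(open("w12.pkl","rb")); save(i,"w12c.png",(240,0,440,150),4)
E
```

```text
(no output)
```

View pics/w12c.png

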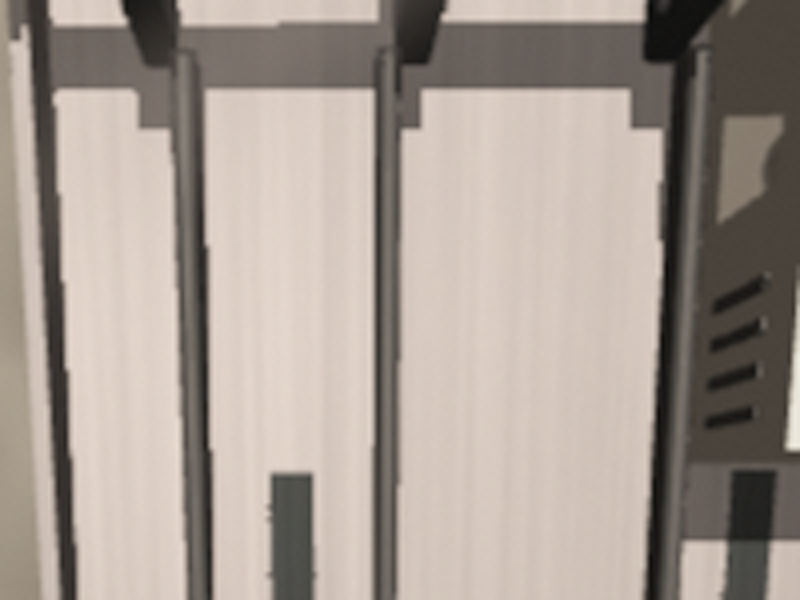

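```bash
python3 - <<'E'
from h import *
import pickle
i,c=pickle.load(open("w12.pkl","rb"))
f=lambda u,v:(240+u/4,0+v/4)
for n,uv,z in [("L0",(187,60),17),("L1",(199,590),17),("R0",(387,60),17),("R1",(385,590),17),("slot",(292,480),4),("slotlow",(291,590),4)]: print(n,ray(c,f(*uv),z).round(1))
for n,uv,z in [("nose",(319.5,166),180),("nosebottom",(319.5,153.5),118),("well",(320,360),180),("sideL",(277.5,300),180),("sideR",(361,300),180)]: print(n,ray(c,uv,z).round(1))
s=viewer.snapshot("top"); save(s["img"],"t12.png",(270,120,380,270),5)
E
```

```text
L0 [641.1  82.   17. ]
L1 [558.  82.  17.]
R0 [641.1  49.8  17. ]
R1 [558.  49.  17.]
slot [576.9  65.6   4. ]
slotlow [557.4  65.9   4. ]
nose [560.9  61.2 180. ]
nosebottom [560.4  61.1 118. ]
well [496.4  61.  180. ]
sideL [518.6  74.6 180. ]
sideR [518.6  47.9 180. ]
```

View pics/t12.png

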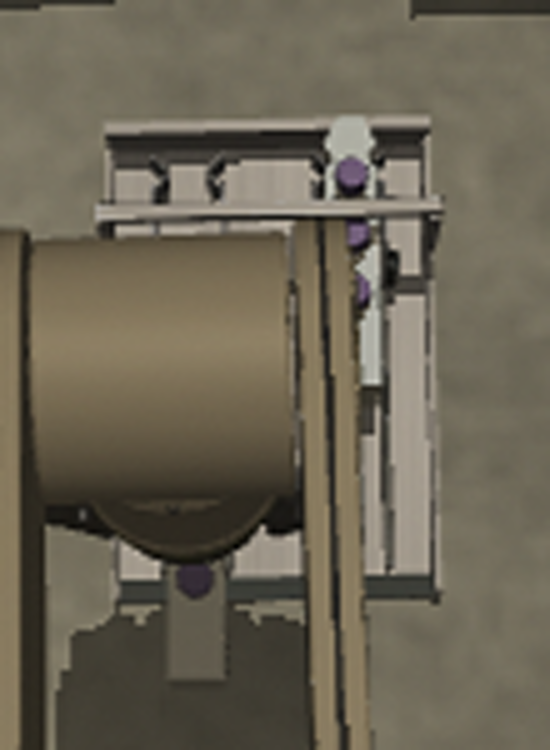

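```bash
python3 -m crank '{"slide":[[0.026,-0.0024,0.02],[0.026,-0.0023,0.02],[0.026,0,0.02],[0,0,0.015],[0,0,0.01],[0,0,0],[0,0,0]],"twist":[0,0,0,0,0,0,0]}'; python3 - <<'E'
from h import *
i,c,st=wrist(); save(i,"w13.png"); print(st["tool_pos"],st["tcp_rot"])
import pickle; pickle.dump((i,c),open("w13.pkl","wb"))
s=viewer.snapshot("scene"); save(s["img"],"s13.png",(260,200,420,360),4)
E
```

```text
time: 15.35
tool_pos: [575.8, 66.2, 26.7]
tcp_rot: [180.0, 0.0, -0.0]
ft_force: [0.1, 0.2, -1.9]
finger_gap: 25.5
[575.82416892  66.17031725  26.65448315] [ 1.79998961e+02  1.25010119e-03 -2.64082608e-02]
```

View pics/w13.png

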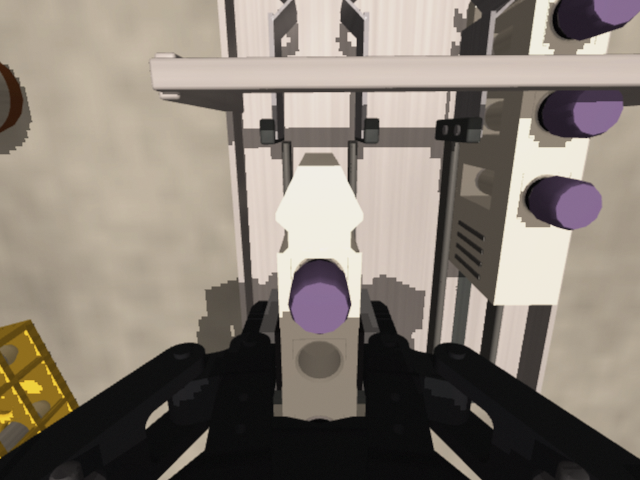

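View pics/s13.png

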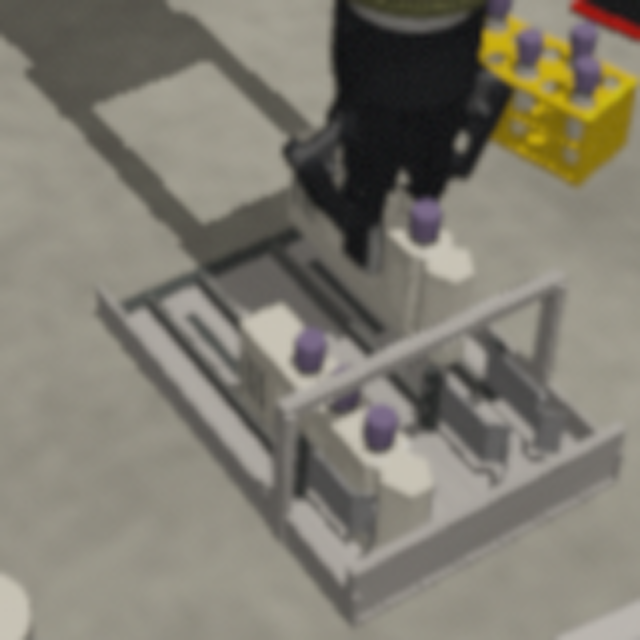

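```bash
python3 - <<'E'
from h import *
import pickle
i,c=pickle.load(open("w13.pkl","rb")); save(i,"w13c.png",(250,100,390,220),5)
for n,uv,z in [("L",(287,148),17),("R",(352.5,148),17),("postL",(267,120),48),("postR",(371.5,120),48),("nosetop",(319.5,166),96.7),("nosebot",(319.5,154),34.7)]: print(n,ray(c,uv,z).round(1))
E
```

```text
L [640.2  82.2  17. ]
R [640.1  50.   17. ]
postL [652.6  87.4  48. ]
postR [652.6  45.4  48. ]
nosetop [639.   66.3  96.7]
nosebot [638.4  66.3  34.7]
```

View pics/w13c.png

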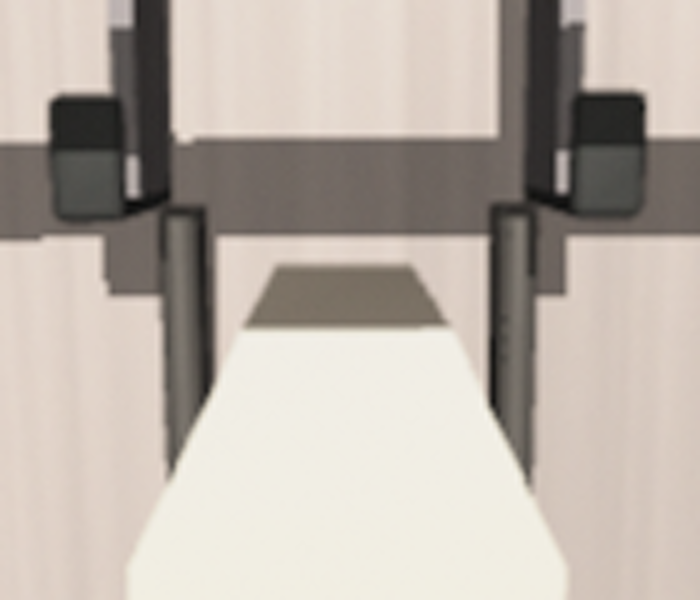

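```bash
python3 -m crank '{"slide":[[0,0,0.01],[0,0,0.01],[0,0,0.005],[0,0,0.002],[0,0,0],[0,0,0]],"twist":[0,0,0,0,0,0]}'; python3 -m crank '{"slide":[[0,0,0.0015],[0,0,0.0015],[0,0,0]],"twist":[0,0,0]}'
```

```text
time: 16.05
tool_pos: [576.4, 66.6, -0.7]
tcp_rot: [-180.0, -0.0, 0.0]
ft_force: [0.4, -0.5, -1.4]
finger_gap: 25.0
time: 16.35
tool_pos: [576.1, 66.5, -4.0]
tcp_rot: [-180.0, 0.0, -0.0]
ft_force: [-0.6, -0.8, -1.9]
finger_gap: 25.7
```

```bash
python3 -m crank '{"slide":[[0,0,0.001],[0,0,0.0005],[0,0,0]],"twist":[0,0,0]}'; python3 - <<'E'
from h import *
i,c,st=wrist(); save(i,"w14.png",(220,100,420,300),3)
s=viewer.snapshot("scene"); save(s["img"],"s14.png",(260,200,420,360),4)
E
```

```text
time: 16.65
tool_pos: [576.9, 66.6, -4.1]
tcp_rot: [180.0, -0.1, 0.0]
ft_force: [-4.0, 0.3, 6.0]
finger_gap: 25.7
```

View pics/w14.png

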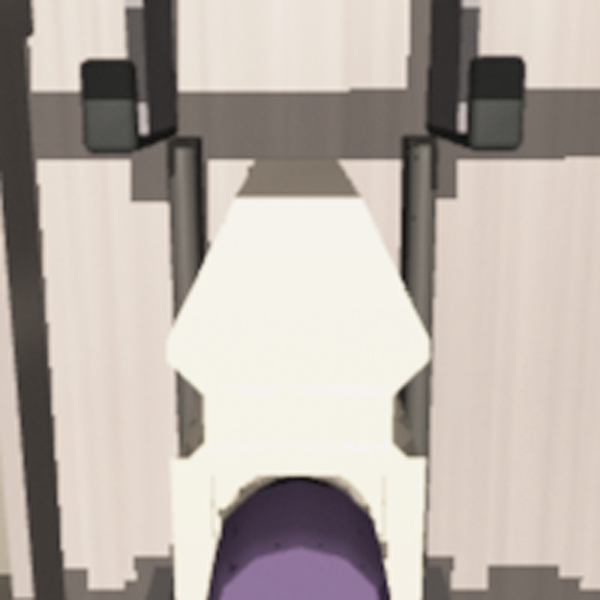

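View pics/s14.png

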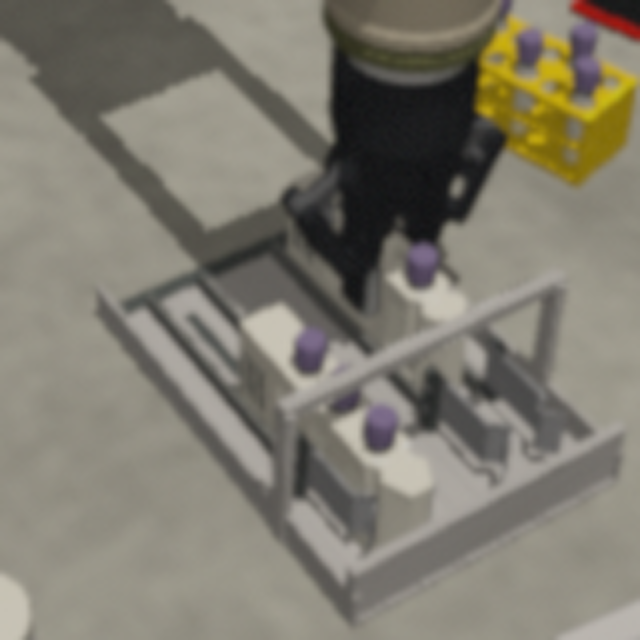

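Carrier is seated on the lane floor between the fins. Contact came at the expected height, and the tubes are still down. Releasing and going round to the rear.

```bash
python3 -m crank '{"slide":[[0,0,-0.001],[0,0,0],[0,0,0],[0,0,0]],"twist":[0,0,0,0]}' 0.4 40; python3 -m crank '{"slide":[[0,0,-0.02],[0,0,-0.03],[0,0,-0.04],[-0.03,0,0],[-0.04,0,0],[-0.04,0,0],[0,0,0],[0,0,0]],"twist":[0,0,0,0,0,0,0,0]}'; python3 - <<'E'
from h import *
i,c,st=wrist(); save(i,"w15.png"); print(st["tool_pos"],st["tcp_rot"])
import pickle; pickle.dump((i,c),open("w15.pkl","wb"))
E
```

```text
time: 17.15
tool_pos: [576.2, 66.5, -4.4]
tcp_rot: [180.0, 0.0, -0.0]
ft_force: [0.2, 0.0, 0.3]
finger_gap: 51.6
time: 17.95
tool_pos: [465.7, 66.6, 85.7]
tcp_rot: [180.0, -0.0, 0.0]
ft_force: [1.2, -0.2, 0.2]
finger_gap: 51.4
[465.70422328  66.57678644  85.71477312] [ 1.79999543e+02 -3.92779582e-02  9.92904657e-03]
```

View pics/w15.png

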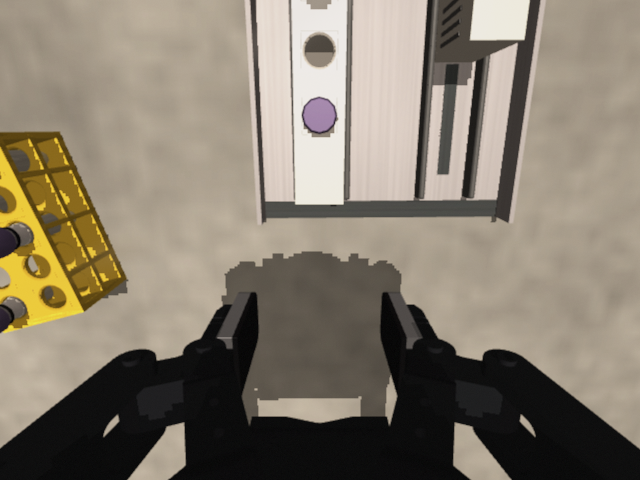

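Carrier stands upright in the lane, rear edge at (319,204). Closing the fingers, lowering behind it and starting the push.

```bash
python3 -m crank '{"slide":[[0,0,0],[0,0,0.02],[0,0,0.025],[0,0,0.025],[0,0,0.02],[0,0,0.009],[0,0,0],[0,0,0]],"twist":[0,0,0,0,0,0,0,0]}' 1 40; python3 - <<'E'
from h import *
i,c,st=wrist(); save(i,"w16.png"); print(st["tool_pos"],ray(c,(319,204),66)); s=viewer.snapshot("scene"); save(s["img"],"s16.png",(260,200,420,360),4)
import pickle
_,c=pickle.load(open("w15.pkl","rb")); print(ray(c,(295,204),66),ray(c,(344,204),66))
E
```

```text
time: 18.8
tool_pos: [467.2, 66.5, -12.6]
tcp_rot: [-180.0, -0.0, -0.0]
ft_force: [-0.0, -0.6, -0.6]
finger_gap: -0.1
[467.23895224  66.53953594 -12.55116019] [520.98432717  66.87747999  66.        ]
[500.13073353  79.93028825  66.        ] [500.12809678  53.42519058  66.        ]
```

View pics/w16.png

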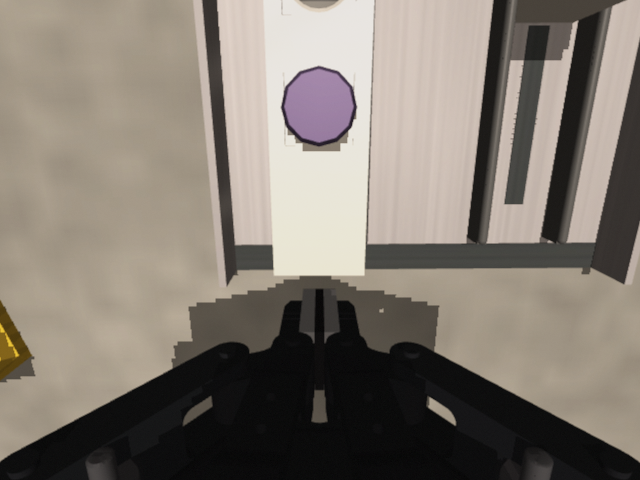

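View pics/s16.png

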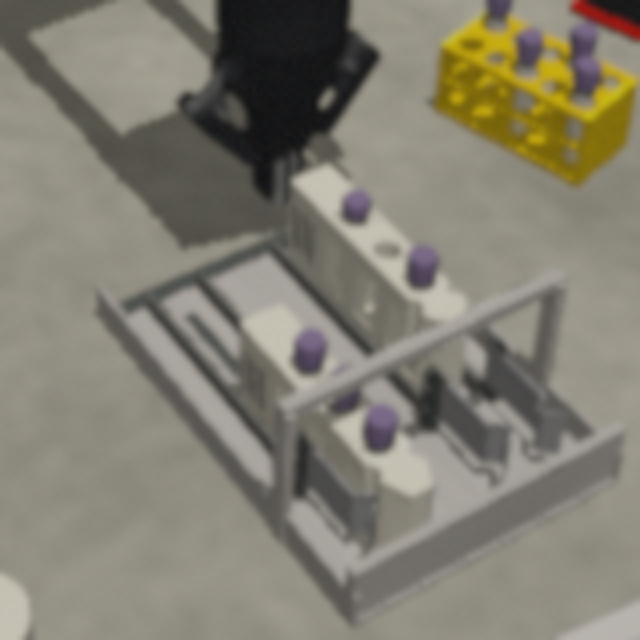

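```bash
python3 -m crank '{"slide":[[0.008,0,0],[0.008,0,0],[0.006,0,0],[0.006,0,0],[0.006,0,0],[0,0,0]],"twist":[0,0,0,0,0,0]}'; python3 -m crank '{"slide":[[0.008,0,0],[0.008,0,0],[0.008,0,0],[0,0,0]],"twist":[0,0,0,0]}';python3 - <<'E'
from h import *
i,c,st=wrist(); save(i,"w17.png"); s=viewer.snapshot("scene"); save(s["img"],"s17.png",(260,200,420,360),4)
E
```

```text
time: 19.5
tool_pos: [501.2, 66.5, -13.2]
tcp_rot: [-180.0, -0.0, -0.0]
ft_force: [0.0, 0.2, 0.5]
finger_gap: 0.1
time: 19.9
tool_pos: [525.8, 66.5, -12.9]
tcp_rot: [-180.0, -0.1, -0.0]
ft_force: [-0.5, 0.4, -0.0]
finger_gap: -0.1
```

View pics/w17.png

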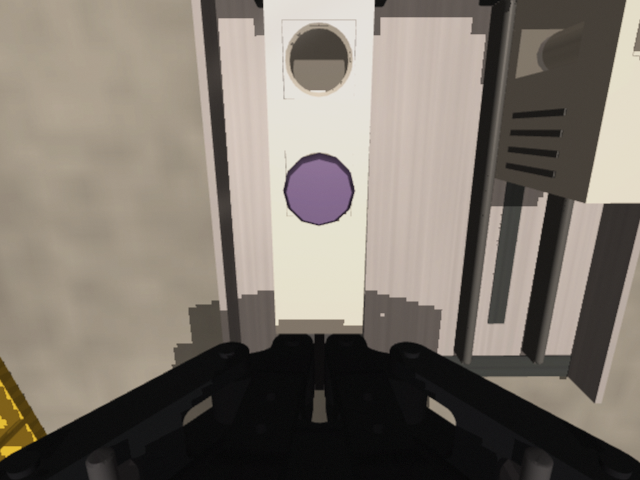

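View pics/s17.png

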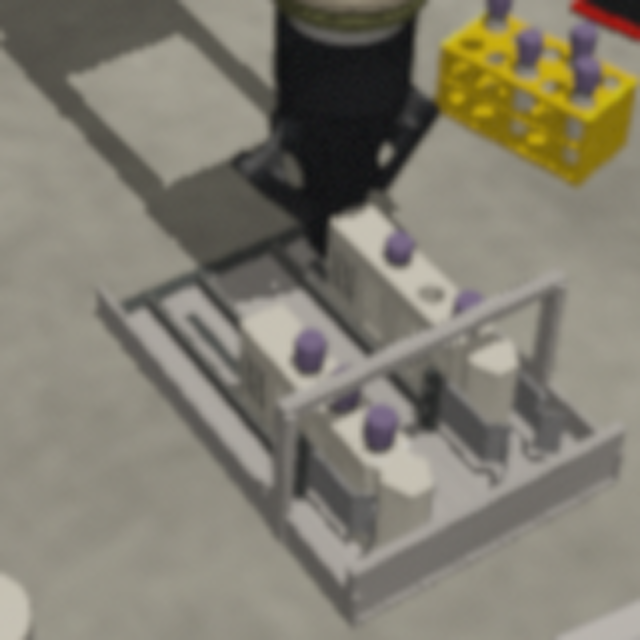

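The carrier slides straight and its front cap clears the bar. Pushing on into the clips.

```bash
python3 -m crank '{"slide":[[0.006,0,0],[0.006,0,0],[0.005,0,0],[0,0,0]],"twist":[0,0,0,0]}'; python3 -m crank '{"slide":[[0.004,0,0],[0.004,0,0],[0.003,0,0],[0,0,0]],"twist":[0,0,0,0]}'; python3 -m crank '{"slide":[[0.003,0,0],[0.003,0,0],[0,0,0]],"twist":[0,0,0]}'
```

```text
time: 20.4
tool_pos: [542.2, 66.5, -13.1]
tcp_rot: [-180.0, -0.1, -0.0]
ft_force: [-0.4, -0.3, -0.4]
finger_gap: 0.1
time: 20.8
tool_pos: [551.7, 66.5, -13.7]
tcp_rot: [180.0, 0.1, 0.0]
ft_force: [-3.4, 0.1, 1.1]
finger_gap: -0.2
time: 21.1
tool_pos: [556.3, 66.6, -14.1]
tcp_rot: [180.0, 0.2, 0.0]
ft_force: [-7.6, 0.1, 1.8]
finger_gap: -0.0
```

```bash
python3 -m crank '{"slide":[[0.003,0,0],[0.003,0,0],[0,0,0]],"twist":[0,0,0]}'; python3 -m crank '{"slide":[[0.003,0,0],[0.002,0,0],[0,0,0]],"twist":[0,0,0]}'
```

```text
time: 21.4
tool_pos: [565.2, 66.5, -13.0]
tcp_rot: [-180.0, -0.1, -0.0]
ft_force: [-0.3, -0.4, -0.1]
finger_gap: 0.1
time: 21.7
tool_pos: [566.4, 66.6, -14.6]
tcp_rot: [180.0, 0.3, 0.0]
ft_force: [-10.8, -0.1, 2.5]
finger_gap: -0.1
```

```bash
python3 - <<'E'
from h import *
i,c,st=wrist(); save(i,"w18.png");s=viewer.snapshot("scene"); save(s["img"],"s18.png",(260,200,420,360),4)
t=viewer.snapshot("top"); save(t["img"],"t18.png",(280,130,370,250),5)
E
```

```text
(no output)
```

View pics/s18.png

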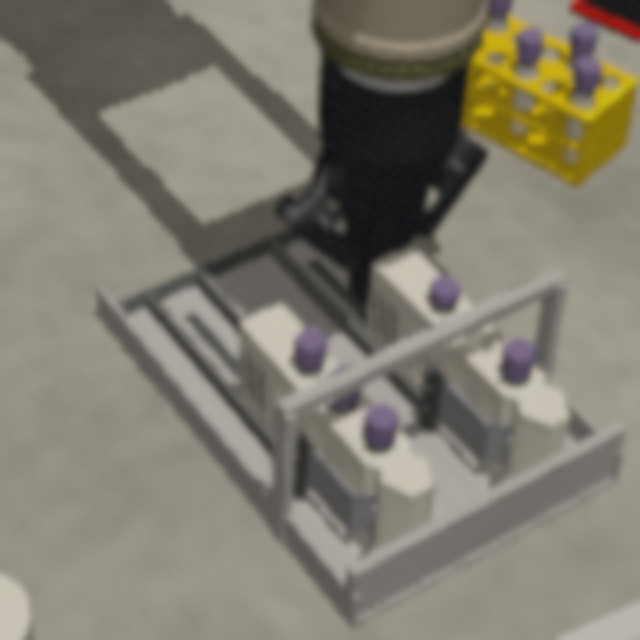

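View pics/t18.png

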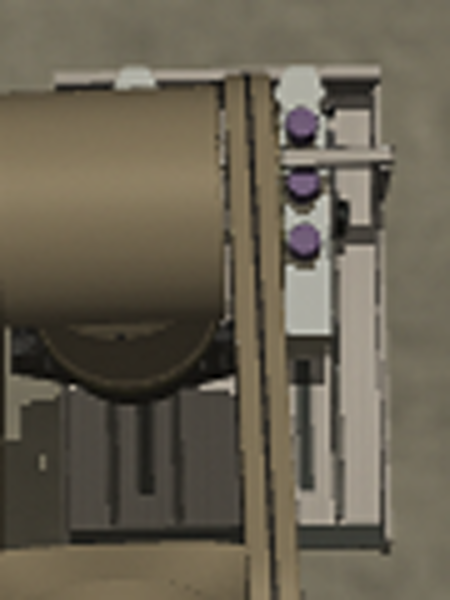

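```bash
python3 -m crank '{"slide":[[0.001,0,0],[0.001,0,0],[0,0,0]],"twist":[0,0,0]}'
```

```text
time: 22.15
tool_pos: [566.0, 66.6, -15.0]
tcp_rot: [180.0, 0.6, 0.0]
ft_force: [-21.8, -0.7, 9.9]
finger_gap: 0.4
```

Force rises with no motion, so the nose is against the end stop. Backing off, lifting and viewing.

```bash
python3 -m crank '{"slide":[[-0.006,0,0],[-0.02,0,0],[-0.02,0,-0.01],[0,0,-0.04],[0,0,-0.05],[0,0,-0.03],[0,0,0],[0,0,0]],"twist":[0,0,0,0,0,0,0,0]}'; python3 -m crank '{"slide":[[0.03,0,-0.02],[0.03,0,-0.02],[0.02,0,0],[0,0,0],[0,0,0]],"twist":[0,0,0,0,0]}'; python3 - <<'E'
from h import *
i,c,st=wrist(); save(i,"w19.png"); print(st["tool_pos"])
import pickle; pickle.dump((i,c),open("w19.pkl","wb"))
s=viewer.snapshot("scene"); save(s["img"],"s19.png",(260,220,420,360),5)
E
```

```text
time: 22.95
tool_pos: [526.5, 66.5, 117.9]
tcp_rot: [-180.0, -0.2, -0.0]
ft_force: [-0.2, -0.3, -0.1]
finger_gap: -0.4
time: 23.45
tool_pos: [604.1, 66.5, 154.2]
tcp_rot: [180.0, 0.2, -0.0]
ft_force: [0.6, 0.3, -0.4]
finger_gap: -0.2
[604.07524921  66.45421396 154.20858832]
```

View pics/w19.png

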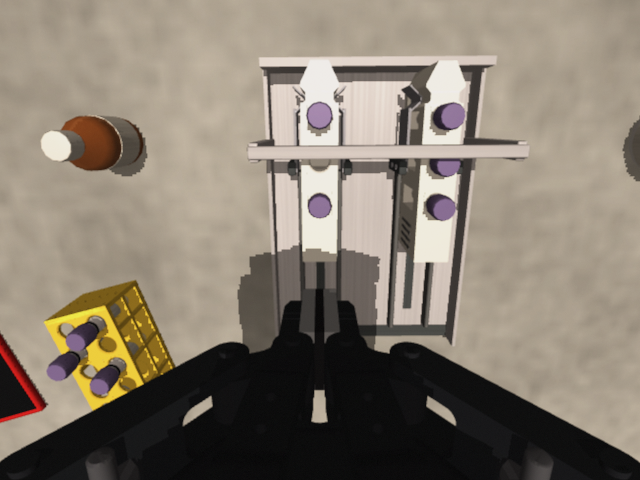

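View pics/s19.png

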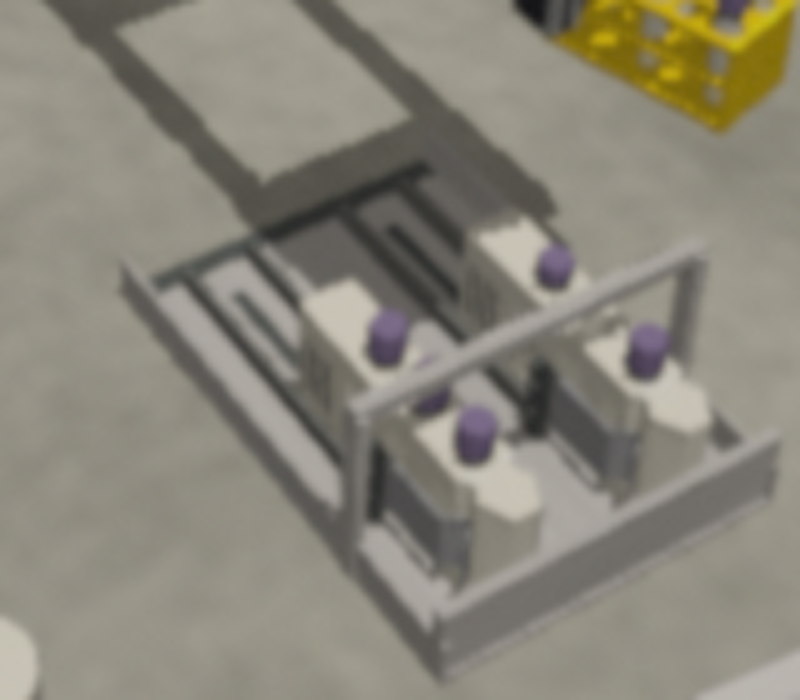

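```bash
python3 - <<'E'
from h import *
import pickle
i,c=pickle.load(open("w19.pkl","rb")); save(i,"w19c.png",(285,50,475,140),4)
for n,uv,z in [("A rear",(320,262),66),("B rear",(431,263),66),("A nose",(319.5,61),66),("B nose",(447,61.5),66),("capF",(319.5,115),86),("capR",(319.5,205),80)]: print(n,ray(c,uv,z).round(1))
E
```

```text
A rear [579.7  66.1  66. ]
B rear [578.8 -18.7  66. ]
A nose [719.5  66.5  66. ]
B nose [719.2 -16.9  66. ]
capF [685.5  66.5  86. ]
capR [626.8  66.5  80. ]
```

View pics/w19c.png

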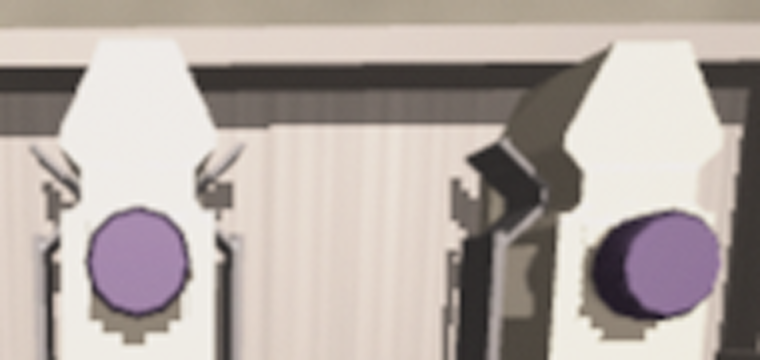

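The nose sits level with carrier_b's, 719.5 against 719.2 mm. The clip beads sit in both notches, both tubes are down and the hand is clear of everything. Handing in.

```bash
python3 - <<'E'
from bench import hand_in
print(hand_in())
E
```

```text
the job is handed in; nothing more can be done
None
```

The carrier is in the empty lane, nose first, and I handed the job in at about 23.5 s. No verdict was reported.

**What I did:** I pressed both tubes down with shut fingers until they stopped yielding, at 15 N on the front and 17 N on the rear. I then carried the carrier by its empty well to the lane entry, let go, and pushed it home from the rear face. It resisted at about 8 N, snapped through, and reached the end stop.

**Last checks:**
- **Position along the lane:** its nose is at x = 719.5 mm, against 719.2 mm for carrier_b, which is already home.
- **Alignment:** its nose is at y = 66.5 mm and the lane axis is at about 66.1 mm; it stands upright.
- **Clips:** in the picture both beads sit in the notches.
- **Tubes:** both caps are down on the carrier and passed under the gauge bar. Their stop heights differed by 6.1 mm, against 6 mm expected.
- **Surroundings:** the hand is clear, and nothing else looked moved in the final pictures. I didn't measure the other objects' positions again.

**One disagreement:** the fingers ended about 35 mm behind the reported TCP, not at it. Contact and triangulation both showed this, so I worked from contact heights.

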